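Ease the clipboard clip shut from under the mug

TASK

The steel mug has been left standing on the thumb plate of the yellow clipboard's spring clip, holding the clip open. Lift the mug straight up slowly, so that the clip rises with it and closes gradually over a second or more instead of snapping shut, then stand the mug upright in the middle of the round cork coaster, lowering it until it rests there before letting go.

Things in the scene. Friction and masses are not known exactly. Their poses are not given: they have to be found in the camera images.
- mug: Stainless steel mug, straight round body 60 mm in diameter, 85 mm tall, open top, about 0.3 kg, loop handle on its side at its +y. Origin: centre of its underside, z up. Starts upright on the clip's thumb plate, 26 mm above the table. Gripped across its own x axis from above, 55 mm above its underside, the fingers clear the handle. (The white ceramic mug is not meant.)
- clip (a joint): Angle of the yellow clipboard's spring clip, rad: 0 = shut (jaw down on the paper), 0.42 = fully open (thumb plate pressed level, as it starts under the mug). A spring pushes the plate up against the mug with about 1 N; freed suddenly it snaps shut in a fraction of a second. Rising with the mug, it is shut once the mug has been lifted about 23 mm.
- clip_hinge (a point): Middle of the steel clip's hinge line, 20 mm above the table. The clipboard (250 x 170 x 4 mm, fixed, flat) extends to +x under white paper; +y runs along the hinge, z up. The thumb plate, 78 mm wide, reaches 56 mm from the hinge to -x; pressed level its top is 26 mm above the table, shut its free edge is at 48 mm. The mug's centre starts about 31 mm from the hinge, to -x.
- coaster: Round cork coaster, 100 mm in diameter and 8 mm thick, fixed flat on the table. Origin at the centre of its underside, z up: its top is 8 mm higher. (The square blue tile of the same size is not meant.)
Mind the look-alikes: they are no part of the job. Leave any blue or red look-alike of the mug alone.

How it is judged:
By the outcome, as a careful person would: the job done as asked, in the order asked, and still so for the second after the job is handed in, with the robot touching nothing.
It also fails if it takes over 46 s, if anything falls off the work surface, if the arm or the gripper's body presses on something with over 40 N, if the wrist force passes 120 N, or if a joint passes its speed limit or range.

ROBOT

A 7-joint arm with a two-finger parallel gripper is mounted at the origin on the work surface. World frame = base frame: x ahead of the robot, y to its left, z up, the work surface at z = 0. Lengths are in mm, angles in rad, forces in N, time in s.
With the tool pointing down it reaches from about 425 to 950 mm from the base axis. Payload 4.7 kg.
Tool frame: the origin (TCP) lies at the very end of the fingers, on their centre line; the grasp point (between the pads) lies r.grasp_offset behind it (r.grasp_offset is the distance from the TCP to the grasp point, in mm); z points along the fingers, y is the line along which they close (so a half turn about z gives the same grasp; the last joint's range is limited). The gripper opens to 87 mm and grips with 3 to 60 N. Pads are 19 mm wide; open, the fingers measure 117 mm over their backs; the gripper's body (75 mm by 190 mm) begins 51 mm behind the grasp point.
Start: joints at [1.227, 0.469, -0.049, 1.532, 0.024, 1.141, -0.082], TCP at [209.047, -641.835, 186.473] pointing down, gripper open.
Joint ranges: [-2.59, 2.59], [-0.33, 1.99], [-1.39, 1.29], [0.1, 2.45], [-1.04, 4.18], [0.21, 1.99], [-2.66, 2.66]. Speed limits (rad/s): [2.57, 2.57, 3.14, 3.14, 3.14, 3.14, 3.14].

INTERFACE

Orientations are given as [roll, pitch, yaw] about the fixed x, y, z axes, in that order (R = Rz(yaw) Ry(pitch) Rx(roll)).
In Python, from cell import r, imaging, ticket gives the robot as it stands.
- The arm moves only by the tool jog_arm, never from a script. Its argument "commands" is a list of rows, each an object of numbers: "jaw": the opening, from 0 (shut) to 1 (fully open); "tx", "ty", "tz": the shift along the world's x, y, z in cm; "ax", "ay", "az": the turn, a rotation vector about the world's x, y, z in degrees. A call has 1 to 10 rows; each row shifts and turns the commanded pose from where the row before left it; what a row does not reach is not made up. A row lasts 1/10 s, in which the tool goes at most 50 mm and 8.59 degrees, less where a joint would pass 70% of its speed; a pose out of reach is approached as far as the arm can. A call is refused whole if a number of a shift passes 5 or a number of a turn 8.59, either way. A call with a gripper value outside its range is refused whole. The fingers move at their own pace and stop on an object; the grip force is fixed at half the most. Time passes only in rows, so rows that do not move let the fingers close. It gives the time, the measured TCP pose, the force, the opening and the grip force at its end, in the units of the state.
- r.sense(): the state, without advancing time (a new reading comes with each control period).
- imaging.grab_frame(name): name is "side" or "top"; returns a dict with "color" (400x640x3 uint8, red, green, blue), "mtx" (3x3 intrinsics, pixels), "rvec" (rotation vector, rad) and "tvec" (3), from world to camera coordinates, as OpenCV has them. Camera axes: x right, y down, z forward; pixel columns grow to the right and rows downward; lengths in mm; the calibration is good to about 2 mm. A picture is of the moment at which its call begins. There is no depth.
- ticket.job_done(): hands the job in; it is judged then, once.
Trained networks look in a picture, given as the dict that the camera call returned (one of the last four; its "shot" number tells which), for a name from the list of things; names that differ only in an ending like _2 or _b are one class to them, and where a whole thing is asked for, a point or a joint stands for the part that bears it (a point fixed in the world has none). Each returns a list of dicts, best first, with "p" (0 to 1); they miss things now and then, are a little off and sometimes report something else, mostly with a low value. They report only what shows in the picture. A call takes as long as a camera call. They do not tell look-alikes from the thing itself.
- imaging.search_frame(picture, query): "point" ([column, row] in pixels, amid what is visible of it).
The state is a dict: "clock": time; "joints": joint angles; "qvel": joint speeds; "joint_efforts": joint torques, N m; "tcp_pos": TCP position; "orientation": TCP orientation; "force": force on the tool from outside, world axes, zero at the start; "torque": the same for the moment, N m; "width": finger opening in mm; "grip_force": force on a finger pad.
Only numpy, scipy, OpenCV 4.12 (cv2) and the standard library are available. Lean on these libraries where they do the work, as an engineer would, in place of code of your own. Each camera call takes 0.05 s, during which the arm holds its last target. There are 200 camera calls.

## Working session

There is one attempt and no reset: what is moved stays moved. The work goes in short steps, Python scripts to look and compute and a tool call to move; the robot and the scene stay as the last step left them, time stands still between calls to the robot, and variables do not carry over. Pictures are saved under pics/ and viewed, at most 13 in all, crops included, and the job is handed in when it is done.

Besides the shell and the picture viewer there is one more tool, called after ">>>" in YAML: its name, and indented under it one key for each argument. jog_arm: Moves the arm, as the interface text tells. Its arguments: {"type":"object","properties":{"commands":{"type":"array","items":{"type":"object","properties":{"jaw":{"type":"number"},"tx":{"type":"number"},"ty":{"type":"number"},"tz":{"type":"number"},"ax":{"type":"number"},"ay":{"type":"number"},"az":{"type":"number"}}}}},"required":["commands"]}

```bash
mkdir -p pics
cat > h.py <<'E'
import numpy as np,cv2
from cell import r,imaging,ticket
def grab(n,save=None):
    f=imaging.grab_frame(n)
    if save: cv2.imwrite('pics/'+save,f['color'][:,:,::-1])
    return f
def cam(f):
    R=cv2.Rodrigues(np.array(f['rvec'],float))[0]; return np.array(f['mtx'],float),R,np.array(f['tvec'],float).ravel()
def back(f,p,z):
    K,R,t=cam(f); c=-R.T@t; d=R.T@np.linalg.inv(K)@np.array([p[0],p[1],1.]); return c+d*(z-c[2])/d[2]
def proj(f,P):
    K,R,t=cam(f); q=K@(R@np.array(P,float)+t); return q[:2]/q[2]
E
python3 - <<'E'
from h import *
print(r.grasp_offset, r.sense())
fs={n:grab(n,n+'1.png') for n in('top','side')}
a=np.vstack([fs['top']['color'],fs['side']['color']])
for n,f in fs.items():
    print(n,(-cam(f)[1].T@cam(f)[2]).round())
    for q in('mug','clip','coaster'):
        for d in imaging.search_frame(f,q)[:4]:
            print(n,q,d,back(f,d['point'],{'mug':60,'clip':26,'coaster':8}[q]).round())
E
```

```text
18.700000000000003 {'clock': 0.0, 'joints': array([ 1.22710128,  0.46945058, -0.04860264,  1.53371595,  0.0240959 ,
        1.14098225, -0.08232616]), 'qvel': array([-0.00029826,  0.00036653,  0.0008824 , -0.00148229, -0.00039124,
        0.00101201,  0.00057938]), 'joint_efforts': array([-5.42875526e-06, -5.07980990e+01, -8.04853882e-02, -2.36157113e+01,
       -6.11942704e-02,  3.81386827e-02,  1.81970599e-04]), 'tcp_pos': array([ 208.79666995, -641.1797999 ,  185.38403807]), 'orientation': array([-3.13962312e+00,  6.54474193e-05,  3.14806222e-01]), 'force': array([ 0.71979612, -0.54603974,  0.49913559]), 'torque': array([-0.00066888,  0.01877717,  0.03044124]), 'grip_force': 0.0, 'width': 87.05659709452547}
top [ 232.   52. 1071.]
top mug {'point': [237.2, 173.7], 'p': 0.89} [470. 211.  60.]
top mug {'point': [258.4, 252.3], 'p': 0.89} [302. 163.  60.]
top mug {'point': [181.9, 237.6], 'p': 0.59} [333. 322.  60.]
top clip {'point': [256.2, 157.6], 'p': 0.66} [514. 175.  26.]
top coaster {'point': [418.9, 167.3], 'p': 0.68} [ 496. -191.    8.]
side [361. 658. 776.]
side mug {'point': [350.4, 309.8], 'p': 0.97} [334. 331.  60.]
side mug {'point': [366.9, 234.9], 'p': 0.79} [309. 161.  60.]
side mug {'point': [241.4, 256.3], 'p': 0.69} [559. 242.  60.]
side mug {'point': [285.0, 244.4], 'p': 0.58} [477. 204.  60.]
side clip {'point': [266.3, 251.9], 'p': 0.72} [519. 205.  26.]
side coaster {'point': [300.8, 135.4], 'p': 0.85} [ 500. -189.    8.]
```

View pics/top1.png

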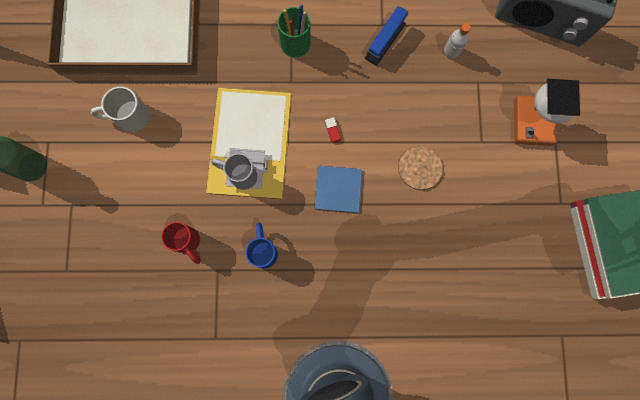

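View pics/side1.png

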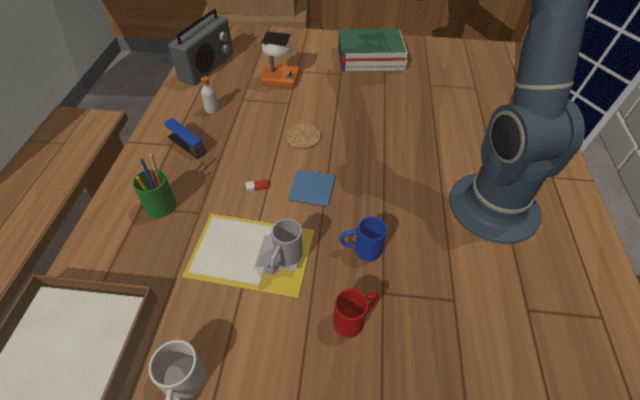

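The top view shows these mug candidates: steel mug on the clip (238,172), blue (260,250), red (180,240) and white ceramic (122,105). I choose the steel one on the yellow clipboard. The coaster is the round cork disc at (420,168), and the blue tile at (339,189) is the decoy. Next is one close crop of the mug.

Run:
```python
from h import *
f=grab('top'); s=grab('side')
c=f['color'][:,:,::-1]
a=cv2.resize(c[140:210,195:305],None,fx=5,fy=5,interpolation=cv2.INTER_CUBIC)
b=cv2.resize(s['color'][205:290,230:330,::-1],None,fx=5,fy=5,interpolation=cv2.INTER_CUBIC)
b=cv2.resize(b,(int(b.shape[1]*350/b.shape[0]),350)); a=cv2.resize(a,(380,int(350*380/550)))
a=cv2.copyMakeBorder(a,0,350-a.shape[0],0,0,cv2.BORDER_CONSTANT)
cv2.imwrite('pics/crop1.png',np.hstack([a,b]))
# board
hsv=cv2.cvtColor(f['color'],cv2.COLOR_RGB2HSV)
roi=np.zeros(hsv.shape[:2],np.uint8); roi[80:205,195:300]=1
m=(cv2.inRange(hsv,(20,120,100),(33,255,255))>0)&(roi>0)
pts=np.argwhere(m)[:,::-1].astype(np.float32)
w=np.array([back(f,p,4)[:2] for p in pts],np.float32)
print('board',cv2.minAreaRect(w))
for p in[(219,88),(291,93),(281,198),(207,192)]: print(back(f,p,4).round())
# coaster
roi[:]=0; roi[140:200,390:450]=1
m=(cv2.inRange(hsv,(5,60,150),(25,200,255))>0)&(roi>0)
n,l,st,ce=cv2.connectedComponentsWithStats(m.astype(np.uint8)); i=1+np.argmax(st[1:,4])
w=np.array([back(f,p,8)[:2] for p in np.argwhere(l==i)[:,::-1]],np.float32)
print('coaster',st[i],back(f,ce[i],8),cv2.minEnclosingCircle(w))
```

```text
board ((557.275634765625, 193.68023681640625), (171.40672302246094, 250.1855010986328), 85.614013671875)
[686. 266.   4.]
[675.  99.   4.]
[427. 120.   4.]
[441. 286.   4.]
coaster [ 390  144   60   45 2175] [ 506.30655668 -193.19095848    8.        ] ((513.3046875, -193.75929260253906), 78.31820678710938)
```

View pics/crop1.png

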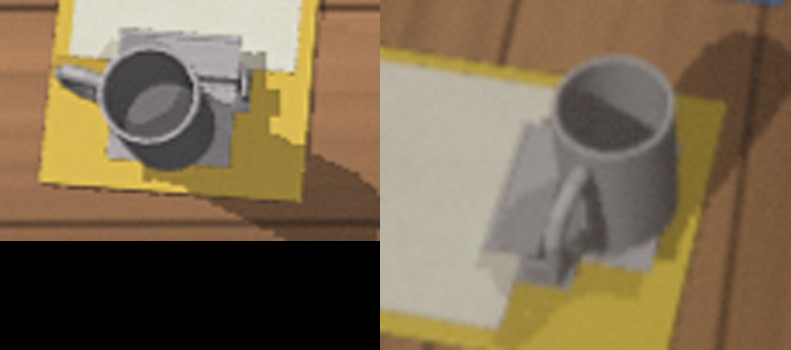

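The crop confirms the grey steel mug on the grey plate, with its rim centre at top pixel (238.4,167.8) and its handle pointing left and slightly up, tip around (213,162). It is neither blue, red nor white.

Run:
```python
from h import *
f=grab('top'); s=grab('side')
print('rim',back(f,(238.4,167.8),111).round(1),back(s,(286.6,231),111).round(1))
for z in(60,75,90): print('handle',z,back(f,(213,161.7),z).round(1),back(s,(230+(565-380)/4.118,205+225/4.118),z).round(1))
hsv=cv2.cvtColor(f['color'],cv2.COLOR_RGB2HSV)
print([hsv[y,x].tolist() for x,y in[(410,165),(420,168),(430,175),(390,168),(450,165),(420,195)]])
for n,g,bx in(('top',f,(390,140,455,198)),('side',s,(275,115,330,155))):
    x0,y0,x1,y1=bx; gc=np.full(g['color'].shape[:2],cv2.GC_BGD,np.uint8)
    gc[y0:y1,x0:x1]=cv2.GC_PR_BGD
    p={'top':(420,168),'side':(302,136)}[n]; cv2.ellipse(gc,p,(20,19) if n=='top' else (15,9),0,0,360,cv2.GC_FGD,-1)
    cv2.grabCut(g['color'].copy(),gc,None,np.zeros((1,65)),np.zeros((1,65)),4,cv2.GC_INIT_WITH_MASK)
    m=((gc&1)>0).astype(np.uint8); cs=max(cv2.findContours(m,0,1)[0],key=cv2.contourArea)
    e=cv2.fitEllipse(cs); print(n,e,back(g,e[0],6).round(1))
```

```text
rim [469.8 200.3 111. ] [470.5 204.8 111. ]
handle 60 [495.9 262.7  60. ] [491.  241.6  60. ]
handle 75 [492.  259.5  75. ] [488.2 250.3  75. ]
handle 90 [488.1 256.4  90. ] [485.5 259.1  90. ]
[[14, 111, 156], [14, 113, 158], [14, 113, 160], [13, 122, 169], [12, 120, 163], [13, 118, 147]]
top ((420.04412841796875, 167.68638610839844), (40.29113006591797, 43.19062423706055), 122.16287994384766) [ 495.6 -194.3    6. ]
side ((302.3640441894531, 135.19683837890625), (23.55729103088379, 34.17548370361328), 87.08545684814453) [ 496.2 -192.8    6. ]
```

>>> jog_arm:
  commands:
    - {"tx": 2.6, "ty": 3.9, "tz": 0.3, "az": 8.5, "jaw": 1}
    - {"tx": 2.6, "ty": 3.9, "tz": 0.3, "az": 8.5}
    - {"tx": 2.6, "ty": 3.9, "tz": 0.3, "az": 8.5}
    - {"tx": 2.6, "ty": 3.9, "tz": 0.3, "az": 8.5}
    - {"tx": 2.6, "ty": 3.9, "tz": 0.3, "az": 8.5}
    - {"tx": 2.6, "ty": 3.9, "tz": 0.3, "az": 8.5}
    - {"tx": 2.6, "ty": 3.9, "tz": 0.3, "az": 8.5}
    - {"tx": 2.6, "ty": 3.9, "tz": 0.3, "az": 8.5}
    - {"tx": 2.6, "ty": 3.9, "tz": 0.3, "az": 8.5}
    - {"tx": 2.6, "ty": 3.9, "tz": 0.3, "az": 8.5}

```text
schema error: expected keys jaw, tx, ty, tz, ax, ay, az
```

```bash
python3 -c "
from h import *
s=r.sense();print(s['joints'].round(2),s['tcp_pos'].round(1),s['orientation'].round(3),s['force'].round(2))"
```

```text
[ 1.23  0.47 -0.05  1.53  0.02  1.14 -0.08] [ 209.  -641.9  186.5] [ 3.141 -0.     0.315] [0.47 0.39 0.18]
```

All keys are needed in every row.

>>> jog_arm:
  commands:
    - {"jaw": 1, "tx": 2.6, "ty": 3.9, "tz": 0.3, "ax": 0, "ay": 0, "az": 8.5}
    - {"jaw": 1, "tx": 2.6, "ty": 3.9, "tz": 0.3, "ax": 0, "ay": 0, "az": 8.5}
    - {"jaw": 1, "tx": 2.6, "ty": 3.9, "tz": 0.3, "ax": 0, "ay": 0, "az": 8.5}
    - {"jaw": 1, "tx": 2.6, "ty": 3.9, "tz": 0.3, "ax": 0, "ay": 0, "az": 8.5}
    - {"jaw": 1, "tx": 2.6, "ty": 3.9, "tz": 0.3, "ax": 0, "ay": 0, "az": 8.5}
    - {"jaw": 1, "tx": 2.6, "ty": 3.9, "tz": 0.3, "ax": 0, "ay": 0, "az": 8.5}
    - {"jaw": 1, "tx": 2.6, "ty": 3.9, "tz": 0.3, "ax": 0, "ay": 0, "az": 8.5}
    - {"jaw": 1, "tx": 2.6, "ty": 3.9, "tz": 0.3, "ax": 0, "ay": 0, "az": 8.5}
    - {"jaw": 1, "tx": 2.6, "ty": 3.9, "tz": 0.3, "ax": 0, "ay": 0, "az": 8.5}
    - {"jaw": 1, "tx": 2.6, "ty": 3.9, "tz": 0.3, "ax": 0, "ay": 0, "az": 8.5}

```text
clock: 1.6
tcp_pos: [469.9, -250.3, 217.0]
orientation: [3.141, 0.001, 1.804]
force: [1.0, -0.3, 0.6]
width: 87.1
grip_force: 0.0
```

```bash
python3 -c "
from h import *
s=r.sense();print(s['joints'].round(2),s['tcp_pos'].round(1),s['orientation'].round(3),s['force'].round(2))"
```

```text
[ 0.85  0.25 -0.53  1.81  0.14  1.12  0.51] [ 469.9 -250.3  217. ] [3.141e+00 1.000e-03 1.804e+00] [ 1.03 -0.27  0.59]
```

>>> jog_arm:
  commands:
    - {"jaw": 1, "tx": 0, "ty": 4.5, "tz": 0, "ax": 0, "ay": 0, "az": 0.6}
    - {"jaw": 1, "tx": 0, "ty": 4.5, "tz": 0, "ax": 0, "ay": 0, "az": 0.6}
    - {"jaw": 1, "tx": 0, "ty": 4.5, "tz": 0, "ax": 0, "ay": 0, "az": 0.6}
    - {"jaw": 1, "tx": 0, "ty": 4.5, "tz": 0, "ax": 0, "ay": 0, "az": 0.6}
    - {"jaw": 1, "tx": 0, "ty": 4.5, "tz": 0, "ax": 0, "ay": 0, "az": 0.6}
    - {"jaw": 1, "tx": 0, "ty": 4.5, "tz": 0, "ax": 0, "ay": 0, "az": 0.6}
    - {"jaw": 1, "tx": 0, "ty": 4.5, "tz": 0, "ax": 0, "ay": 0, "az": 0.6}
    - {"jaw": 1, "tx": 0, "ty": 4.5, "tz": 0, "ax": 0, "ay": 0, "az": 0.6}
    - {"jaw": 1, "tx": 0, "ty": 4.5, "tz": 0, "ax": 0, "ay": 0, "az": 0.6}
    - {"jaw": 1, "tx": 0, "ty": 4.5, "tz": 0, "ax": 0, "ay": 0, "az": 0.6}

```text
clock: 2.6
tcp_pos: [469.0, 199.7, 216.9]
orientation: [3.141, 0.001, 1.903]
force: [0.2, -0.7, -0.2]
width: 87.2
grip_force: 0.0
```

Run:
```python
from h import *
f=grab('side'); t=grab('top')
s=r.sense();print(s['joints'].round(2),s['tcp_pos'].round(1),s['orientation'].round(3))
a=cv2.resize(f['color'][110:310,180:380,::-1],(400,400)); b=cv2.resize(t['color'][100:300,150:350,::-1],(400,400))
cv2.imwrite('pics/above.png',np.hstack([a,b]))
```

```text
[ 0.2   0.26 -0.83  1.84  0.21  1.12 -0.36] [467.5 205.7 217.4] [ 3.139 -0.005  1.914]
```

View pics/above.png

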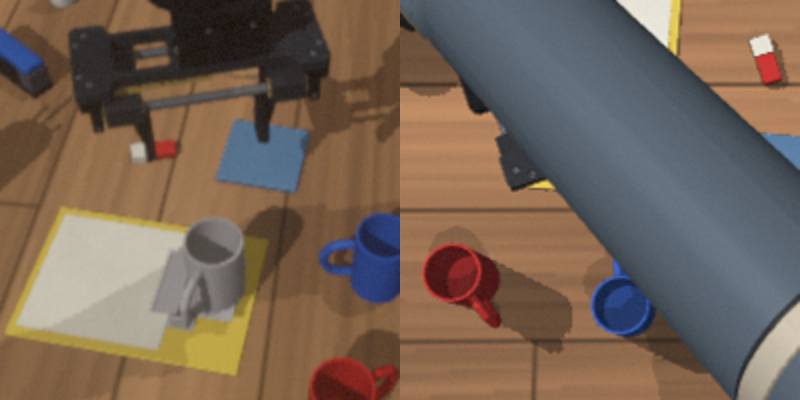

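The side view shows the open gripper over the area, with the steel mug rim at about crop (213,240) and the mug undisturbed. I'll descend partway and check centring.

>>> jog_arm:
  commands:
    - {"jaw": 1, "tx": 0, "ty": 0.2, "tz": -3, "ax": 0, "ay": 0, "az": 0}
    - {"jaw": 1, "tx": 0, "ty": 0, "tz": -3, "ax": 0, "ay": 0, "az": 0}
    - {"jaw": 1, "tx": 0, "ty": 0, "tz": -3, "ax": 0, "ay": 0, "az": 0}
    - {"jaw": 1, "tx": 0, "ty": 0, "tz": 0, "ax": 0, "ay": 0, "az": 0}
    - {"jaw": 1, "tx": 0, "ty": 0, "tz": 0, "ax": 0, "ay": 0, "az": 0}

```text
clock: 3.2
tcp_pos: [469.3, 199.9, 126.9]
orientation: [-3.142, -0.0, 1.903]
force: [-0.6, 1.5, 0.5]
width: 87.1
grip_force: 0.0
```

Run:
```python
from h import *
f=grab('side')
s=r.sense();print(s['joints'].round(2),s['tcp_pos'].round(1),s['orientation'].round(3))
im=cv2.resize(f['color'][170:300,220:350,::-1],(600,600),interpolation=cv2.INTER_CUBIC).copy()
k=600/130
dr=lambda P,c:cv2.circle(im,tuple(int(v) for v in (proj(f,P)-[220,170])*k),3,c,-1)
x,y=470,202
for a in np.arange(0,6.28,.3):
  dr((x+30*np.cos(a),y+30*np.sin(a),111),(0,255,0)); dr((x+30*np.cos(a),y+30*np.sin(a),26),(0,200,255))
u=np.array([np.cos(.33),np.sin(.33)])
for g in(-43.5,43.5): dr((*(s['tcp_pos'][:2]+g*u),s['tcp_pos'][2]),(0,0,255))
cv2.imwrite('pics/near.png',im)
```

```text
[ 0.15  0.37 -0.78  1.95  0.32  0.95 -0.45] [470.  200.4 127.8] [ 3.14  -0.     1.903]
```

View pics/near.png

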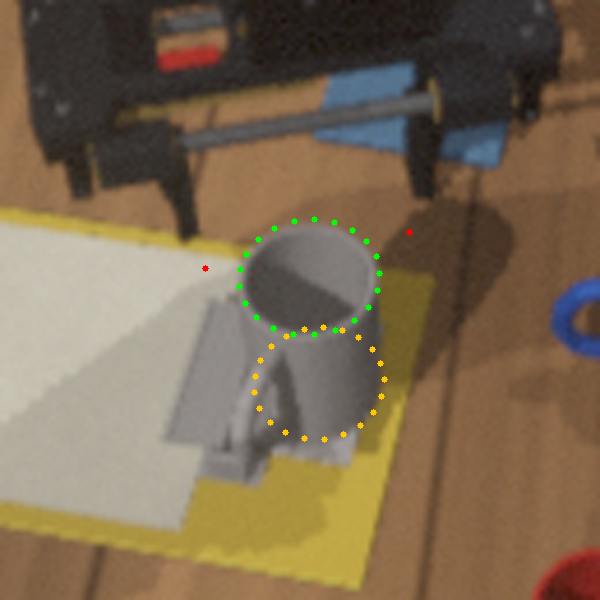

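Run:
```python
from h import *
f=grab('side'); s=r.sense(); print(s['tcp_pos'],s['width'],s['clock'])
u=np.array([np.cos(.33),np.sin(.33),0]); v=np.array([-u[1],u[0],0])
from scipy.optimize import least_squares
obs=lambda P,q:None
for name,T,tips in(('above',[470,200,217],[(255,187.5),(311.5,179)]),('near',[470,200.4,127.8],[(220+187/4.615,170+238/4.615),(220+425/4.615,170+197/4.615)])):
    T=np.array(T,float)
    for g,p in zip((51,-51),tips): print(name,'pred',proj(f,T+g*u+9.5*v).round(1),'obs',np.round(p,1))
print(proj(f,(470,202,111)),proj(f,(470,202,121)),proj(f,(470,212,111)))
im=cv2.resize(f['color'][170:300,220:350,::-1],(600,600),interpolation=cv2.INTER_CUBIC)
cv2.imwrite('pics/near2.png',im)
```

```text
[470.28188949 200.65201539 128.17221262] 86.88283346859698 3.3
above pred [256.2 203.4] obs [255.  187.5]
above pred [313.3 193.9] obs [311.5 179. ]
near pred [261.2 232.8] obs [260.5 221.6]
near pred [313.5 223.5] obs [312.1 212.7]
[287.09126385 229.84218895] [286.82566383 226.89296887] [286.27325013 234.02139848]
```

View pics/near2.png

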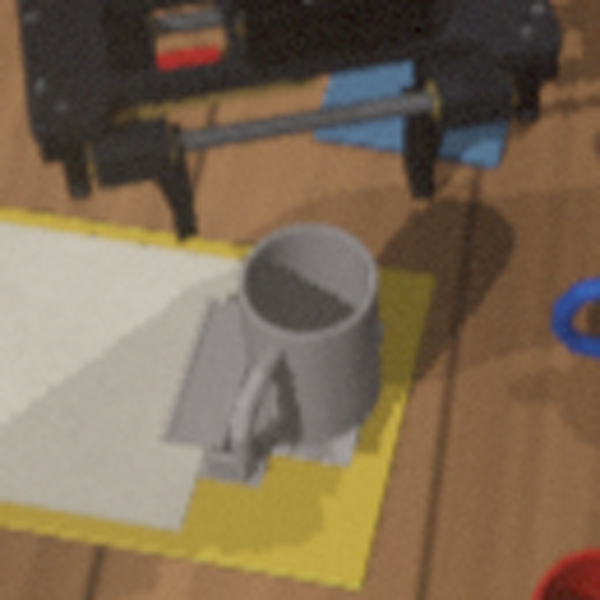

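The fingertips sit at (187,238) and (425,197) in the crop, about 10 px above where the reported TCP projects. I'll check with the gripper's body in both cameras to tell a y offset from a z offset.

Run:
```python
from h import *
f=grab('side'); t=grab('top')
u=np.array([np.cos(.33),np.sin(.33),0]); v=np.array([-u[1],u[0],0]); T=r.sense()['tcp_pos']; print(T)
ims=[]
for g,(x0,y0,w,h,k) in((f,(200,130,160,160,2.5)),(t,(150,90,160,160,2.5))):
    im=cv2.resize(g['color'][y0:y0+h,x0:x0+w,::-1],None,fx=k,fy=k,interpolation=cv2.INTER_CUBIC)
    for z,c in((70,(0,255,0)),(0,(0,0,255))):
        for a in(-1,1):
            for b in(-1,1):
                q=T+[0,0,z]+a*(95 if z else 51)*u+b*(37.5 if z else 9.5)*v
                cv2.circle(im,tuple(int(e) for e in (proj(g,q)-[x0,y0])*k),4,c,-1)
    ims.append(cv2.resize(im,(400,400)))
cv2.imwrite('pics/body.png',np.hstack(ims))
```

```text
[470.19573765 200.61238296 128.11501436]
```

View pics/body.png

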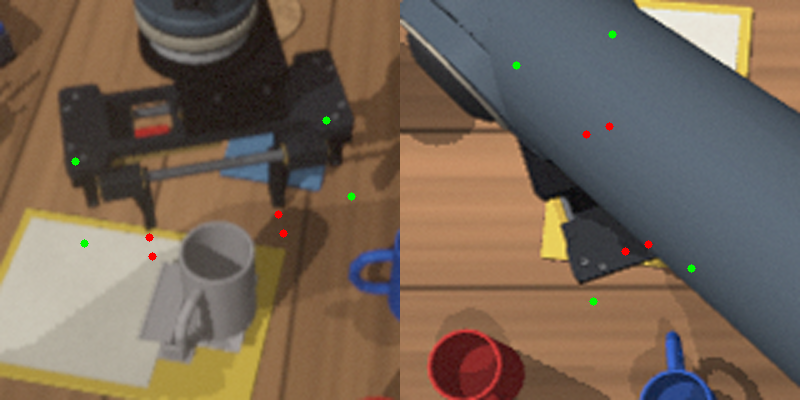

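Run:
```python
from h import *
f=grab('side'); t=grab('top')
P=[K@np.c_[R,tt] for K,R,tt in(cam(f),cam(t))]
T=r.sense()['tcp_pos']; u=np.array([np.cos(.33),np.sin(.33),0]); v=np.array([-u[1],u[0],0])
for sp,tp in(((340.8,180.8),(222,203.2)),):
    X=cv2.triangulatePoints(P[0],P[1],np.array(sp),np.array(tp)).ravel(); X=X[:3]/X[3]
    print(X, (X-T)@u,(X-T)@v,X[2]-T[2], proj(f,X),proj(t,X))
```

```text
[370.45467331 201.9122656  268.45086583] -93.46088203069235 33.62602403686468 140.8210436616905 [341.28000292 180.94110287] [222.04705525 202.84654156]
```

Triangulating the bracket corner gives -93 along u and +34 along v, against an expected -95 and +37. The xy alignment is therefore good and I can descend.

>>> jog_arm:
  commands:
    - {"jaw": 1, "tx": 0, "ty": 0.1, "tz": -1.5, "ax": 0, "ay": 0, "az": 0}
    - {"jaw": 1, "tx": 0, "ty": 0, "tz": -1.5, "ax": 0, "ay": 0, "az": 0}
    - {"jaw": 1, "tx": 0, "ty": 0, "tz": -1.5, "ax": 0, "ay": 0, "az": 0}
    - {"jaw": 1, "tx": 0, "ty": 0, "tz": -1.5, "ax": 0, "ay": 0, "az": 0}
    - {"jaw": 1, "tx": 0, "ty": 0, "tz": -0.5, "ax": 0, "ay": 0, "az": 0}
    - {"jaw": 1, "tx": 0, "ty": 0, "tz": 0, "ax": 0, "ay": 0, "az": 0}
    - {"jaw": 1, "tx": 0, "ty": 0, "tz": 0, "ax": 0, "ay": 0, "az": 0}

```text
clock: 4.2
tcp_pos: [469.2, 201.5, 61.6]
orientation: [3.141, -0.0, 1.903]
force: [-1.0, -0.9, 0.8]
width: 86.5
grip_force: 0.0
```

Run:
```python
from h import *
f=grab('side')
print(r.sense()['tcp_pos'])
cv2.imwrite('pics/low.png',cv2.resize(f['color'][180:300,220:350,::-1],(650,600),interpolation=cv2.INTER_CUBIC))
```

```text
[469.43738377 201.55168042  61.87276958]
```

View pics/low.png

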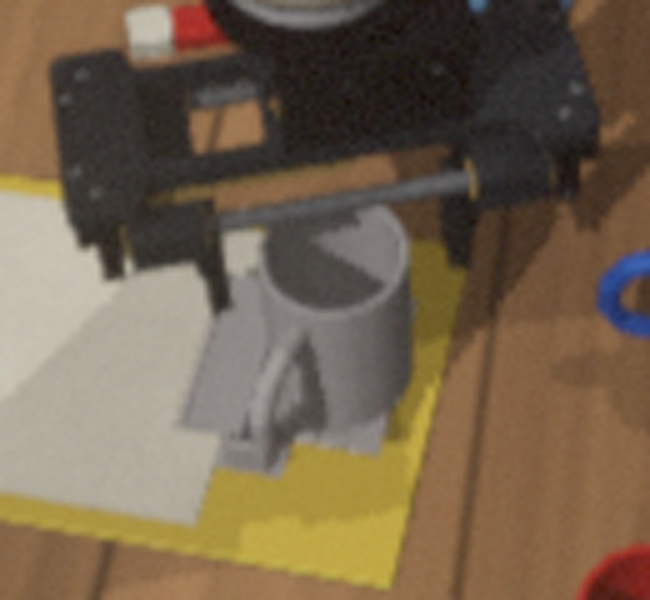

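The fingers straddle the mug evenly: tips at (220,310) and (460,262), mug centre around x=338. I'll close now, and a final width near 60 mm would confirm the grip is on the diameter.

>>> jog_arm:
  commands:
    - {"jaw": 0.75, "tx": 0, "ty": 0, "tz": 0, "ax": 0, "ay": 0, "az": 0}
    - {"jaw": 0.72, "tx": 0, "ty": 0, "tz": 0, "ax": 0, "ay": 0, "az": 0}
    - {"jaw": 0.7, "tx": 0, "ty": 0, "tz": 0, "ax": 0, "ay": 0, "az": 0}
    - {"jaw": 0.68, "tx": 0, "ty": 0, "tz": 0, "ax": 0, "ay": 0, "az": 0}
    - {"jaw": 0.6, "tx": 0, "ty": 0, "tz": 0, "ax": 0, "ay": 0, "az": 0}
    - {"jaw": 0.5, "tx": 0, "ty": 0, "tz": 0, "ax": 0, "ay": 0, "az": 0}
    - {"jaw": 0, "tx": 0, "ty": 0, "tz": 0, "ax": 0, "ay": 0, "az": 0}
    - {"jaw": 0, "tx": 0, "ty": 0, "tz": 0, "ax": 0, "ay": 0, "az": 0}
    - {"jaw": 0, "tx": 0, "ty": 0, "tz": 0, "ax": 0, "ay": 0, "az": 0}

```text
clock: 5.15
tcp_pos: [469.7, 201.5, 61.7]
orientation: [3.14, -0.0, 1.903]
force: [2.4, 1.4, 1.5]
width: 58.4
grip_force: 30.2
```

>>> jog_arm:
  commands:
    - {"jaw": 0, "tx": 0, "ty": 0, "tz": 0.1, "ax": 0, "ay": 0, "az": 0}
    - {"jaw": 0, "tx": 0, "ty": 0, "tz": 0.1, "ax": 0, "ay": 0, "az": 0}
    - {"jaw": 0, "tx": 0, "ty": 0, "tz": 0.1, "ax": 0, "ay": 0, "az": 0}
    - {"jaw": 0, "tx": 0, "ty": 0, "tz": 0.1, "ax": 0, "ay": 0, "az": 0}
    - {"jaw": 0, "tx": 0, "ty": 0, "tz": 0.1, "ax": 0, "ay": 0, "az": 0}
    - {"jaw": 0, "tx": 0, "ty": 0, "tz": 0.1, "ax": 0, "ay": 0, "az": 0}
    - {"jaw": 0, "tx": 0, "ty": 0, "tz": 0.1, "ax": 0, "ay": 0, "az": 0}
    - {"jaw": 0, "tx": 0, "ty": 0, "tz": 0.1, "ax": 0, "ay": 0, "az": 0}
    - {"jaw": 0, "tx": 0, "ty": 0, "tz": 0.1, "ax": 0, "ay": 0, "az": 0}
    - {"jaw": 0, "tx": 0, "ty": 0, "tz": 0.1, "ax": 0, "ay": 0, "az": 0}

```text
clock: 6.15
tcp_pos: [469.3, 201.3, 71.7]
orientation: [3.141, -0.0, 1.903]
force: [1.2, 0.1, -2.8]
width: 58.2
grip_force: 30.2
```

>>> jog_arm:
  commands:
    - {"jaw": 0, "tx": 0, "ty": 0, "tz": 0.1, "ax": 0, "ay": 0, "az": 0}
    - {"jaw": 0, "tx": 0, "ty": 0, "tz": 0.1, "ax": 0, "ay": 0, "az": 0}
    - {"jaw": 0, "tx": 0, "ty": 0, "tz": 0.1, "ax": 0, "ay": 0, "az": 0}
    - {"jaw": 0, "tx": 0, "ty": 0, "tz": 0.1, "ax": 0, "ay": 0, "az": 0}
    - {"jaw": 0, "tx": 0, "ty": 0, "tz": 0.1, "ax": 0, "ay": 0, "az": 0}
    - {"jaw": 0, "tx": 0, "ty": 0, "tz": 0.1, "ax": 0, "ay": 0, "az": 0}
    - {"jaw": 0, "tx": 0, "ty": 0, "tz": 0.1, "ax": 0, "ay": 0, "az": 0}
    - {"jaw": 0, "tx": 0, "ty": 0, "tz": 0.1, "ax": 0, "ay": 0, "az": 0}
    - {"jaw": 0, "tx": 0, "ty": 0, "tz": 0.1, "ax": 0, "ay": 0, "az": 0}
    - {"jaw": 0, "tx": 0, "ty": 0, "tz": 0.1, "ax": 0, "ay": 0, "az": 0}

```text
clock: 7.15
tcp_pos: [469.0, 201.1, 81.5]
orientation: [-3.142, -0.0, 1.903]
force: [-0.1, 0.0, -1.3]
width: 58.5
grip_force: 30.2
```

>>> jog_arm:
  commands:
    - {"jaw": 0, "tx": 0, "ty": 0, "tz": 0.1, "ax": 0, "ay": 0, "az": 0}
    - {"jaw": 0, "tx": 0, "ty": 0, "tz": 0.1, "ax": 0, "ay": 0, "az": 0}
    - {"jaw": 0, "tx": 0, "ty": 0, "tz": 0.1, "ax": 0, "ay": 0, "az": 0}
    - {"jaw": 0, "tx": 0, "ty": 0, "tz": 0.1, "ax": 0, "ay": 0, "az": 0}
    - {"jaw": 0, "tx": 0, "ty": 0, "tz": 0.1, "ax": 0, "ay": 0, "az": 0}
    - {"jaw": 0, "tx": 0, "ty": 0, "tz": 0.1, "ax": 0, "ay": 0, "az": 0}
    - {"jaw": 0, "tx": 0, "ty": 0, "tz": 0.1, "ax": 0, "ay": 0, "az": 0}
    - {"jaw": 0, "tx": 0, "ty": 0, "tz": 0.1, "ax": 0, "ay": 0, "az": 0}
    - {"jaw": 0, "tx": 0, "ty": 0, "tz": 0.1, "ax": 0, "ay": 0, "az": 0}
    - {"jaw": 0, "tx": 0, "ty": 0, "tz": 0.1, "ax": 0, "ay": 0, "az": 0}

```text
clock: 8.15
tcp_pos: [469.0, 201.2, 91.6]
orientation: [3.142, -0.0, 1.903]
force: [0.8, 1.2, -2.2]
width: 58.1
grip_force: 30.2
```

>>> jog_arm:
  commands:
    - {"jaw": 0, "tx": 0, "ty": 0, "tz": 0.3, "ax": 0, "ay": 0, "az": 0}
    - {"jaw": 0, "tx": 0, "ty": 0, "tz": 0.7, "ax": 0, "ay": 0, "az": 0}
    - {"jaw": 0, "tx": 0, "ty": 0, "tz": 1, "ax": 0, "ay": 0, "az": 0}
    - {"jaw": 0, "tx": 0, "ty": 0, "tz": 1, "ax": 0, "ay": 0, "az": 0}
    - {"jaw": 0, "tx": 0, "ty": 0, "tz": 1, "ax": 0, "ay": 0, "az": 0}
    - {"jaw": 0, "tx": 0, "ty": 0, "tz": 1, "ax": 0, "ay": 0, "az": 0}
    - {"jaw": 0, "tx": 0, "ty": 0, "tz": 0.5, "ax": 0, "ay": 0, "az": 0}
    - {"jaw": 0, "tx": 0, "ty": 0, "tz": 0, "ax": 0, "ay": 0, "az": 0}
    - {"jaw": 0, "tx": 0, "ty": 0, "tz": 0, "ax": 0, "ay": 0, "az": 0}

```text
clock: 9.05
tcp_pos: [468.9, 200.9, 146.3]
orientation: [-3.141, 0.0, 1.903]
force: [0.8, -0.2, -3.8]
width: 58.3
grip_force: 30.2
```

Run:
```python
from h import *
f=grab('side')
s=r.sense();print(s['tcp_pos'],s['joints'].round(2))
cv2.imwrite('pics/lift.png',cv2.resize(f['color'][150:300,210:360,::-1],(600,600),interpolation=cv2.INTER_CUBIC))
```

```text
[468.75611903 200.8563772  146.09640761] [ 0.16  0.34 -0.79  1.93  0.29  0.98 -0.43]
```

View pics/lift.png

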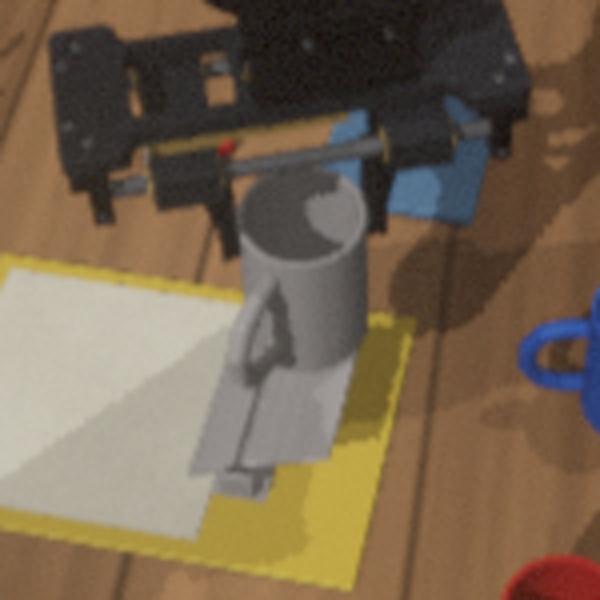

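The lift worked: the mug, rim at (300,215), is upright in the grip and the clip is shut. Next I'll carry it to the coaster.

>>> jog_arm:
  commands:
    - {"jaw": 0, "tx": 0.1, "ty": -1, "tz": 0, "ax": 0, "ay": 0, "az": 0}
    - {"jaw": 0, "tx": 0.1, "ty": -2, "tz": 0, "ax": 0, "ay": 0, "az": 0}
    - {"jaw": 0, "tx": 0.2, "ty": -3, "tz": 0, "ax": 0, "ay": 0, "az": 0}
    - {"jaw": 0, "tx": 0.2, "ty": -3, "tz": 0, "ax": 0, "ay": 0, "az": 0}
    - {"jaw": 0, "tx": 0.2, "ty": -3, "tz": 0, "ax": 0, "ay": 0, "az": 0}
    - {"jaw": 0, "tx": 0.2, "ty": -3, "tz": 0, "ax": 0, "ay": 0, "az": 0}
    - {"jaw": 0, "tx": 0.2, "ty": -3, "tz": 0, "ax": 0, "ay": 0, "az": 0}
    - {"jaw": 0, "tx": 0.2, "ty": -3, "tz": 0, "ax": 0, "ay": 0, "az": 0}
    - {"jaw": 0, "tx": 0.2, "ty": -3, "tz": 0, "ax": 0, "ay": 0, "az": 0}
    - {"jaw": 0, "tx": 0.2, "ty": -3, "tz": 0, "ax": 0, "ay": 0, "az": 0}

```text
clock: 10.1
tcp_pos: [486.4, -70.9, 146.1]
orientation: [-3.141, -0.0, 1.902]
force: [1.3, -0.1, -2.9]
width: 58.3
grip_force: 30.2
```

>>> jog_arm:
  commands:
    - {"jaw": 0, "tx": 0.2, "ty": -3, "tz": 0, "ax": 0, "ay": 0, "az": 0}
    - {"jaw": 0, "tx": 0.2, "ty": -3, "tz": 0, "ax": 0, "ay": 0, "az": 0}
    - {"jaw": 0, "tx": 0.2, "ty": -3, "tz": 0, "ax": 0, "ay": 0, "az": 0}
    - {"jaw": 0, "tx": 0.2, "ty": -2.4, "tz": 0, "ax": 0, "ay": 0, "az": 0}
    - {"jaw": 0, "tx": 0.1, "ty": -1, "tz": 0, "ax": 0, "ay": 0, "az": 0}
    - {"jaw": 0, "tx": 0, "ty": 0, "tz": 0, "ax": 0, "ay": 0, "az": 0}
    - {"jaw": 0, "tx": 0, "ty": 0, "tz": 0, "ax": 0, "ay": 0, "az": 0}
    - {"jaw": 0, "tx": 0, "ty": 0, "tz": 0, "ax": 0, "ay": 0, "az": 0}

```text
clock: 10.9
tcp_pos: [496.0, -190.9, 146.5]
orientation: [3.141, -0.001, 1.906]
force: [-0.0, 0.4, -2.4]
width: 58.3
grip_force: 30.2
```

Run:
```python
from h import *
f=grab('side'); t=grab('top')
s=r.sense();print(s['tcp_pos'],s['joints'].round(2),s['force'])
ims=[]
T=s['tcp_pos']; zb=T[2]-61.8+26
for g,(x0,y0) in((f,(230,40)),(t,(360,90))):
    im=cv2.resize(g['color'][y0:y0+130,x0:x0+130,::-1],(400,400),interpolation=cv2.INTER_CUBIC); k=400/130
    dr=lambda P,c:cv2.circle(im,tuple(int(e) for e in (proj(g,P)-[x0,y0])*k),2,c,-1)
    for a in np.arange(0,6.28,.3):
        d=np.array([np.cos(a),np.sin(a),0]); 
        dr([T[0],T[1],zb]+30*d,(0,255,255)); dr([T[0],T[1],zb+85]+30*d,(0,255,0)); dr([496,-193.5,8]+50*d,(0,0,255))
    ims.append(im)
cv2.imwrite('pics/coast.png',np.hstack(ims))
```

```text
[ 496.13923882 -191.36922924  146.60193533] [ 0.81  0.35 -0.65  1.89  0.25  0.98  0.39] [ 0.41593618  0.05227918 -2.310495  ]
```

View pics/coast.png

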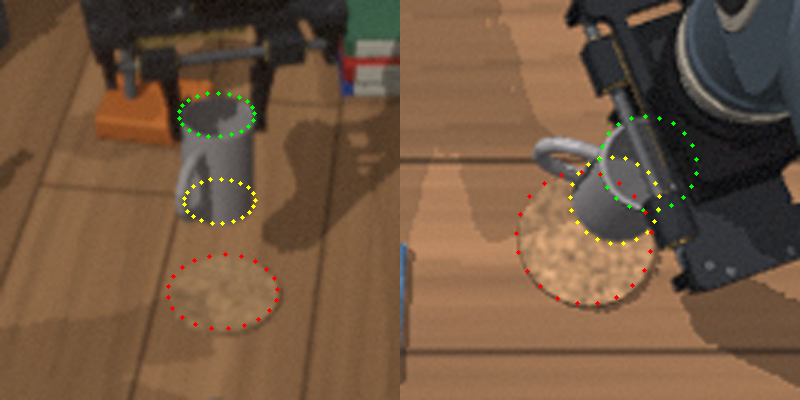

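Overlays agree: the mug matches the predicted cylinder to about 2 mm and the coaster is in place at side (225,291). I'll lower it, slowly at the end.

>>> jog_arm:
  commands:
    - {"jaw": 0, "tx": 0, "ty": -0.2, "tz": -0.8, "ax": 0, "ay": 0, "az": 0}
    - {"jaw": 0, "tx": 0, "ty": 0, "tz": -1.4, "ax": 0, "ay": 0, "az": 0}
    - {"jaw": 0, "tx": 0, "ty": 0, "tz": -1.5, "ax": 0, "ay": 0, "az": 0}
    - {"jaw": 0, "tx": 0, "ty": 0, "tz": -1.5, "ax": 0, "ay": 0, "az": 0}
    - {"jaw": 0, "tx": 0, "ty": 0, "tz": -1.5, "ax": 0, "ay": 0, "az": 0}
    - {"jaw": 0, "tx": 0, "ty": 0, "tz": -1.3, "ax": 0, "ay": 0, "az": 0}
    - {"jaw": 0, "tx": 0, "ty": 0, "tz": -0.9, "ax": 0, "ay": 0, "az": 0}
    - {"jaw": 0, "tx": 0, "ty": 0, "tz": -0.5, "ax": 0, "ay": 0, "az": 0}
    - {"jaw": 0, "tx": 0, "ty": 0, "tz": -0.2, "ax": 0, "ay": 0, "az": 0}
    - {"jaw": 0, "tx": 0, "ty": 0, "tz": 0, "ax": 0, "ay": 0, "az": 0}

```text
clock: 12.0
tcp_pos: [496.3, -194.9, 50.5]
orientation: [3.141, 0.0, 1.903]
force: [0.0, 1.0, -2.7]
width: 58.5
grip_force: 30.2
```

>>> jog_arm:
  commands:
    - {"jaw": 0, "tx": 0, "ty": 0, "tz": -0.1, "ax": 0, "ay": 0, "az": 0}
    - {"jaw": 0, "tx": 0, "ty": 0, "tz": -0.1, "ax": 0, "ay": 0, "az": 0}
    - {"jaw": 0, "tx": 0, "ty": 0, "tz": -0.1, "ax": 0, "ay": 0, "az": 0}
    - {"jaw": 0, "tx": 0, "ty": 0, "tz": -0.1, "ax": 0, "ay": 0, "az": 0}
    - {"jaw": 0, "tx": 0, "ty": 0, "tz": 0, "ax": 0, "ay": 0, "az": 0}

```text
clock: 12.5
tcp_pos: [496.0, -194.8, 46.4]
orientation: [-3.142, -0.0, 1.903]
force: [-0.8, -0.3, -3.3]
width: 58.2
grip_force: 30.2
```

>>> jog_arm:
  commands:
    - {"jaw": 0, "tx": 0, "ty": 0, "tz": -0.1, "ax": 0, "ay": 0, "az": 0}
    - {"jaw": 0, "tx": 0, "ty": 0, "tz": -0.05, "ax": 0, "ay": 0, "az": 0}
    - {"jaw": 0, "tx": 0, "ty": 0, "tz": -0.05, "ax": 0, "ay": 0, "az": 0}
    - {"jaw": 0, "tx": 0, "ty": 0, "tz": 0, "ax": 0, "ay": 0, "az": 0}

```text
clock: 12.9
tcp_pos: [496.0, -194.8, 44.4]
orientation: [3.142, -0.0, 1.903]
force: [0.7, -0.6, -3.2]
width: 58.1
grip_force: 30.2
```

>>> jog_arm:
  commands:
    - {"jaw": 0, "tx": 0, "ty": 0, "tz": -0.05, "ax": 0, "ay": 0, "az": 0}
    - {"jaw": 0, "tx": 0, "ty": 0, "tz": 0, "ax": 0, "ay": 0, "az": 0}

```text
clock: 13.1
tcp_pos: [496.2, -195.0, 44.2]
orientation: [3.141, 0.0, 1.903]
force: [-0.6, -0.7, -1.2]
width: 58.6
grip_force: 30.2
```

>>> jog_arm:
  commands:
    - {"jaw": 0, "tx": 0, "ty": 0, "tz": -0.05, "ax": 0, "ay": 0, "az": 0}
    - {"jaw": 0, "tx": 0, "ty": 0, "tz": 0, "ax": 0, "ay": 0, "az": 0}

```text
clock: 13.3
tcp_pos: [496.4, -195.1, 44.1]
orientation: [3.141, 0.001, 1.903]
force: [-1.7, 0.5, 4.1]
width: 58.0
grip_force: 30.2
```

Contact: the force rose from -3 to +4 N, so the mug rests on the coaster. I'll release and retreat straight up.

>>> jog_arm:
  commands:
    - {"jaw": 0.72, "tx": 0, "ty": 0, "tz": 0, "ax": 0, "ay": 0, "az": 0}
    - {"jaw": 0.8, "tx": 0, "ty": 0, "tz": 0, "ax": 0, "ay": 0, "az": 0}
    - {"jaw": 1, "tx": 0, "ty": 0, "tz": 0, "ax": 0, "ay": 0, "az": 0}
    - {"jaw": 1, "tx": 0, "ty": 0, "tz": 0, "ax": 0, "ay": 0, "az": 0}
    - {"jaw": 1, "tx": 0, "ty": 0, "tz": 0, "ax": 0, "ay": 0, "az": 0}
    - {"jaw": 1, "tx": 0, "ty": 0, "tz": 0, "ax": 0, "ay": 0, "az": 0}

```text
clock: 13.9
tcp_pos: [496.0, -194.7, 43.4]
orientation: [3.142, -0.0, 1.903]
force: [-0.5, -0.5, 0.1]
width: 85.8
grip_force: 0.0
```

>>> jog_arm:
  commands:
    - {"jaw": 1, "tx": 0, "ty": 0, "tz": 0.5, "ax": 0, "ay": 0, "az": 0}
    - {"jaw": 1, "tx": 0, "ty": 0, "tz": 1.5, "ax": 0, "ay": 0, "az": 0}
    - {"jaw": 1, "tx": 0, "ty": 0, "tz": 2, "ax": 0, "ay": 0, "az": 0}
    - {"jaw": 1, "tx": 0, "ty": 0, "tz": 3, "ax": 0, "ay": 0, "az": 0}
    - {"jaw": 1, "tx": 0, "ty": 0, "tz": 3, "ax": 0, "ay": 0, "az": 0}
    - {"jaw": 1, "tx": 0, "ty": 0, "tz": 3, "ax": 0, "ay": 0, "az": 0}
    - {"jaw": 1, "tx": 0, "ty": 0, "tz": 3, "ax": 0, "ay": 0, "az": 0}
    - {"jaw": 1, "tx": 0, "ty": 0, "tz": 1, "ax": 0, "ay": 0, "az": 0}
    - {"jaw": 1, "tx": 0, "ty": 0, "tz": 0, "ax": 0, "ay": 0, "az": 0}
    - {"jaw": 1, "tx": 0, "ty": 0, "tz": 0, "ax": 0, "ay": 0, "az": 0}

```text
clock: 14.9
tcp_pos: [495.3, -194.8, 212.8]
orientation: [-3.14, -0.001, 1.903]
force: [-0.0, 0.2, -1.0]
width: 86.6
grip_force: 0.0
```

Run:
```python
from h import *
f=grab('side'); t=grab('top')
s=r.sense();print(s['clock'],s['tcp_pos'],s['force'])
ims=[]
for g,(x0,y0) in((f,(230,60)),(t,(360,90))):
    im=cv2.resize(g['color'][y0:y0+130,x0:x0+130,::-1],(400,400),interpolation=cv2.INTER_CUBIC); k=400/130
    dr=lambda P,c:cv2.circle(im,tuple(int(e) for e in (proj(g,P)-[x0,y0])*k),2,c,-1)
    for a in np.arange(0,6.28,.3):
        d=np.array([np.cos(a),np.sin(a),0]); dr([496,-193.5,93]+30*d,(0,255,0)); dr([496,-193.5,8]+50*d,(0,0,255))
    ims.append(im)
cv2.imwrite('pics/end.png',np.hstack(ims))
```

```text
15.0 [ 494.95486749 -194.59753028  211.97168845] [-0.25808403  0.02875789  1.05132652]
```

View pics/end.png

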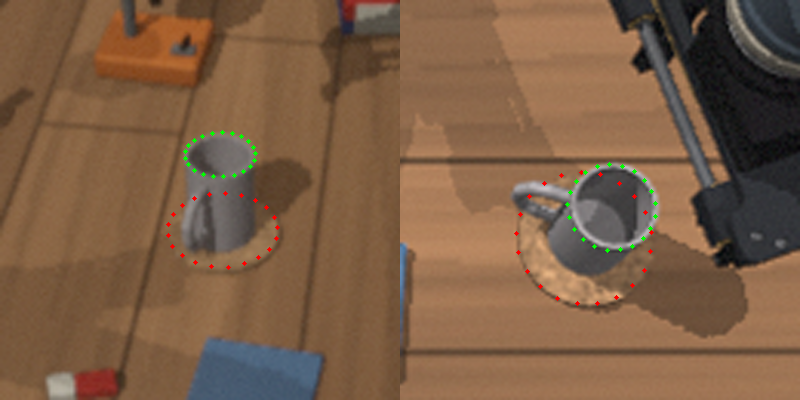

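The mug stands upright in the middle of the cork coaster, with the rim within about 2 mm of prediction in both views and the gripper clear. I'm handing in.

```bash
python3 -c "
from h import *
print(ticket.job_done())"
```

```text
the job is handed in; nothing more can be done
None
```

The steel mug was lifted straight up at about 10 mm/s, so the clip closed gradually over more than two seconds. It now stands upright in the middle of the cork coaster, was released only once it rested there, and the job is handed in after about 15 s of robot time.

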